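# Clamp a resin-mounted specimen in the thumbwheel vice

## Robot

A 6-joint arm with a two-finger parallel gripper is mounted at the origin on the work surface. World frame = base frame: x ahead of the robot, y to its left, z up, the work surface at z = 0. Lengths are in m, angles in rad, forces in N, time in s.
With the tool pointing down it reaches from about 0.4 to 0.825 m from the base axis. Payload 7 kg.
Tool frame: the origin (TCP) lies at the very end of the fingers, on their centre line; the grasp point (between the pads) lies 19 mm behind it; z points along the fingers, x is the direction in which the jaws open and shut, and the axes are right-handed (so a half turn about z gives the same grasp; the last joint's range is limited). The gripper opens to 88 mm and grips with 3 to 60 N. Pads are 19 mm wide; open, the fingers measure 130 mm over their backs; the gripper's body (78 mm by 193 mm) begins 47 mm behind the grasp point.
Start: joints at [-1.023, 0.359, 0.012, 0, -1.224, -0.288], TCP at [0.173, -0.652, 0.227] pointing down, gripper open.
Joint ranges: [-3.07, 3.07], [-1.43, 2.12], [-1.02, 1.25], [-3.03, 1.67], [-3.05, -0], [-3.03, 3.03]. Speed limits (rad/s): [2.39, 2.39, 3.01, 3.14, 3.14, 3.14].

## Interface

Orientations are given as [roll, pitch, yaw] about the fixed x, y, z axes, in that order (R = Rz(yaw) Ry(pitch) Rx(roll)).
In Python, from station import telemetry, grab_frame, arm, regions_of, pinpoint gives the robot as it stands. The module is installed in compiled form; this text tells all that it offers.
- The arm moves only by the shell command python3 -m inch 'ROWS' [FORCE]. ROWS is text: rows parted by semicolons, each of 7 numbers parted by spaces: the opening, from 0 (shut) to 1 (fully open), then the shift along the world's x, y, z in cm, then the turn, a rotation vector about the world's x, y, z in degrees. A call has 1 to 12 rows; each row is the pose to reach, as a shift and turn from the pose measured when the call began; what a row does not reach only later rows make up. A row lasts 1/8 s, in which the tool goes at most 62.5 mm and 10.7 degrees, less where a joint would pass 70% of its speed; a pose out of reach is approached as far as the arm can. A call with a gripper value outside its range is refused whole. The fingers move at their own pace and stop on an object; FORCE is the grip in N (left out, the last holds). Time passes only in rows, so rows that repeat a pose let the fingers close. It gives the time, the measured TCP pose, the force and the opening at its end, in the units of the state.
- telemetry.get_state(): the state, without advancing time (a new reading comes with each control period).
- grab_frame(name): name is "scene" or "side" or "wrist"; returns a dict with "pixels" (420x560x3 uint8, red, green, blue), "fx", "fy", "cx", "cy" (pixels), "R" (3x3) and "t" (3): a world point X has camera coordinates R X + t. Camera axes: x right, y down, z forward; pixel columns grow to the right and rows downward; lengths in m; the calibration is good to about 2 mm. A picture is of the moment at which its call begins. There is no depth.
- arm.job_done(): hands the job in, once; it reports no verdict.
Trained networks look in the newest picture that a camera, given by its name, has taken for a name from the list of things; names that differ only in an ending like _2 or _b are one class to them, and where a whole thing is asked for, a point or a joint stands for the part that bears it (a point fixed in the world has none). Each returns a list of dicts, best first, with "p" (0 to 1); they miss things now and then, are a little off and sometimes report something else, mostly with a low value. They report only what shows in the picture. A call takes as long as a camera call.
- regions_of(camera, name): "pixels" (420x560 bool, what is visible of it) and "bbox" ([left, top, right, bottom] in pixels, round what is visible of it).
- pinpoint(camera, name): "location" ([column, row] in pixels: a listed point, or the origin of a listed thing).
The state is a dict: "t": time; "q": joint angles; "qd": joint speeds; "joint_efforts": joint torques, N m; "eef_pos": TCP position; "ee_rot": TCP orientation; "force": force on the tool from outside, world axes, zero at the start; "moment": the same for the moment, N m; "width": finger opening in m.
Only numpy, scipy, OpenCV 4.12 (cv2) and the standard library are available. Lean on these libraries where they do the work, as an engineer would, in place of code of your own. Each camera call takes 0.05 s, during which the arm holds its last target. There are 200 camera calls.

## Task

Stand the larger of the two round specimen mounts, inlay up, on the bed of the small microscope vice between its jaws, and let go of it. Then roll the recessed thumbwheel with a fingertip, lightly, until the sliding jaw has pushed the mount fully home into the fixed jaw's V and grips it firmly, and leave it so. Work the sliding jaw only with the thumbwheel, never press the vice hard (25 N is too much), and leave the other things alone.

Things in the scene. Friction and masses are not known exactly. Their poses are not given: they have to be found in the camera images.
- mount: The specimen to clamp: a plain grey resin cylinder, 30 mm diameter, 25 mm high, 40 g, a small metal inlay in its top face. Stands upright on the bench. Origin: centre of its underside, z up.
- vice: Specimen vice, fixed to the bench: aluminium block 100 mm (its x) by 200 mm (its y) on a base plate 120 by 220 mm; flat top (the bed) 50 mm above the bench. Origin: centre of its underside; z up, y along its length from thumbwheel to fixed jaw. Both jaws stand 20 mm above the bed, within 20 mm of the midline; the bed is clear beside and between them.
- jaw: Sliding jaw, steel, 36 (x) by 16 (y) by 20 mm high, flat face. Origin: middle of the lower edge of its clamping face (its +y face), about at bed height; axes as the vice's. Slides along y. The face starts 27 to 33 mm from point seat and is 15 mm from it when the mount is clamped. Stiff: moves only with the thumbwheel or by a direct push over 8 N, which is not allowed (4 N at most).
- seat (a point): Point on the bed, on the midline, where the centre of the mount's underside is when fully home in the V; axes as the vice's. Set the mount down 7 to 10 mm short of it (towards -y): there, fingers closing along the vice's x clear the V and the jaw by about 5 mm.
- v_jaw (a point): Bottom of the fixed jaw's V, on the midline at bed height, 17 mm beyond the seat; axes as the vice's. The V opens towards -y at 120 degrees, is 28 mm wide across its mouth and 20 mm high; the block behind it is 40 mm wide. It centres the mount as the jaw pushes.
- wheel_place (a point): Point on the bed at the middle of the thumbwheel's slot; axes as the vice's. Steel knurled wheel, 48 mm diameter, 16 mm wide, axle along the vice's x; only its top shows: the crown is straight above this point, 4 to 8 mm above the bed (differs each time, not measured). It is rigid under the finger: no spring, so press very slowly.
- slot_end (a point): End of the wheel's slot nearest the jaws, 30 mm from wheel_place. Dragging the wheel's crown towards it (+y) closes the jaw, 1 mm per 4 mm of rim; dragging back opens it. A press of 5 to 10 N drives it; the drag is about 2 N along y, more once the jaw bears. Jaw and wheel stay where left. When the mount is tight the wheel stops and the fingertip slips on it.
- square_mount: Another specimen: square resin block 30 x 30 x 25 mm high. Leave alone. Origin: centre of underside.
- small_mount: Another specimen: round, 20 mm diameter, 25 mm high. Leave alone. Origin: centre of underside.
- lens_ring: Aluminium lens ring, 54 mm diameter, 12 mm high. Leave alone. Origin: centre of underside.
- bin: Blue open plastic bin, 100 x 140 x 55 mm high. Leave alone. Origin: centre of underside.
- dish: White shallow dish, 90 mm diameter, 18 mm high. Leave alone. Origin: centre of underside.
- jar: Amber glass jar, 52 mm diameter, 75 mm high. Leave alone. Origin: centre of underside.
- driver: Screwdriver with a black handle, 150 mm long, lying on the bench. Leave alone. Origin: on the bench under it, its x along its length.

How it is judged:
On the way, in this order (a step that is already met when the one before it is completed fails the run):
1. the larger round mount stands on the bed between the jaws, let go (z of mount in the frame of vice between 0.048 and 0.053 m and angle between mount's own z axis and vertical below 0.12 rad and x of mount in the frame of seat between -0.012 and 0.012 m and y of mount in the frame of seat between -0.02 and 0.004 m and contact force between the fingers and mount below 0.2 N), for 0.2 s.
2. the sliding jaw grips the mount with over 4 N (contact force between jaw and mount above 4 N), for 0.2 s.
At the end, for the whole second after the job is handed in: The larger round mount stands upright (within 0.12 rad) on the vice's bed, its centre within 3 mm of the seat in the V, gripped by the sliding jaw with over 3 N, at rest, and the robot has let go of the mount and of the vice with its jaw and wheel (z of mount in the frame of vice between 0.048 and 0.053 m and angle between mount's own z axis and vertical below 0.12 rad and contact force between the fingers and mount below 0.2 N and horizontal distance between mount and seat below 0.003 m and contact force between jaw and mount above 3 N and linear speed of mount below 0.01 m/s and contact force between the fingers and vice below 0.2 N); the robot touches nothing.
It fails at once if the vice (its wheel and jaws included) is pushed by the robot with more than 25 N (contact force between any of the fingers, the arm and vice above 25 N).
It fails at once if the sliding jaw is pushed directly by the robot with more than 4 N (contact force between any of the fingers, the arm and jaw above 4 N).
It fails at once if one of the other things is moved by more than 20 mm (distance of any of square_mount, small_mount, lens_ring, bin, dish, jar, driver from where it was at the start of the episode above 0.02 m).
It also fails if it takes over 72 s, if anything falls off the work surface, if the arm or the gripper's body presses on something with over 40 N, if the wrist force passes 120 N, or if a joint passes its speed limit or range.

## Working session

There is one attempt and no reset: what is moved stays moved. The work goes in short steps, Python scripts to look and compute and a shell command to move; the robot and the scene stay as the last step left them, time stands still between calls to the robot, and variables do not carry over. Pictures are saved under pics/ and viewed, about 8 in all and at most 12, crops included, and the job is handed in when it is done.

```bash
mkdir -p pics; cat > h.py <<'E'
import numpy as np,cv2
from station import telemetry,grab_frame,arm,regions_of,pinpoint
def ray(f,px):
    R=np.array(f["R"]);t=np.array(f["t"])
    d=R.T@np.array([(px[0]-f["cx"])/f["fx"],(px[1]-f["cy"])/f["fy"],1]);return -R.T@t,d
def onz(f,px,z):
    c,d=ray(f,px);return c+d*(z-c[2])/d[2]
def tri(rs):
    A=np.zeros((3,3));b=np.zeros(3)
    for c,d in rs:
        d=d/np.linalg.norm(d);P=np.eye(3)-np.outer(d,d);A+=P;b+=P@c
    X=np.linalg.solve(A,b);return X
def proj(f,X):
    p=np.array(f["R"])@np.array(X)+np.array(f["t"]);return [f["fx"]*p[0]/p[2]+f["cx"],f["fy"]*p[1]/p[2]+f["cy"]]
E
python3 - <<'E'
from h import *
Z=dict(mount=0,vice=0,jaw=.05,seat=.05,v_jaw=.05,wheel_place=.05,slot_end=.05,small_mount=0)
F={c:grab_frame(c) for c in("scene","side")}
im=np.hstack([F[c]["pixels"] for c in F])[:,:,::-1].copy()
for n,z in Z.items():
    rs=[]
    for c in F:
        L=pinpoint(c,n)[:2]
        for l in L: print(n,c,round(l["p"],2),np.round(l["location"]),onz(F[c],l["location"],z).round(4))
        if L: rs.append(ray(F[c],L[0]["location"]))
    if len(rs)==2: print("  tri",tri(rs).round(4))
cv2.imwrite("pics/a.png",cv2.resize(im,(800,300),interpolation=cv2.INTER_AREA))
cv2.imwrite("pics/scene.png",F["scene"]["pixels"][:,:,::-1])
s=telemetry.get_state();print(s)
E
```

```text
mount scene 0.56 [250. 138.] [ 0.4722 -0.2808  0.    ]
mount side 0.63 [368. 181.] [ 0.4906 -0.2723  0.    ]
  tri [ 0.4839 -0.2595  0.0174]
vice scene 0.77 [313. 268.] [ 0.593   0.1395 -0.    ]
vice side 0.96 [253. 255.] [0.5904 0.1357 0.    ]
  tri [ 0.5914  0.1366 -0.0021]
jaw scene 0.48 [318. 256.] [0.5884 0.1447 0.05  ]
jaw side 0.71 [252. 256.] [0.5617 0.1705 0.05  ]
jaw side 0.67 [250. 244.] [0.5904 0.1444 0.05  ]
  tri [0.578 0.142 0.021]
seat scene 0.87 [325. 269.] [0.5982 0.1765 0.05  ]
seat side 0.56 [241. 252.] [0.5921 0.1756 0.05  ]
  tri [0.5952 0.1732 0.0442]
v_jaw scene 0.77 [332. 273.] [0.5924 0.1927 0.05  ]
v_jaw scene 0.65 [267. 171.] [ 0.5334 -0.1132  0.05  ]
v_jaw side 0.56 [237. 259.] [0.5868 0.1987 0.05  ]
  tri [0.5903 0.1926 0.0438]
wheel_place scene 0.93 [294. 231.] [0.5894 0.065  0.05  ]
wheel_place side 0.82 [272. 227.] [0.5801 0.0686 0.05  ]
wheel_place side 0.67 [254. 258.] [0.5535 0.172  0.05  ]
  tri [0.5853 0.0609 0.0407]
slot_end scene 0.77 [305. 242.] [0.5894 0.1019 0.05  ]
slot_end side 0.82 [262. 233.] [0.5878 0.0982 0.05  ]
  tri [0.5882 0.0994 0.0488]
small_mount scene 0.59 [272. 169.] [ 0.4927 -0.1512  0.    ]
small_mount side 0.56 [339. 206.] [ 0.5049 -0.1401  0.    ]
  tri [ 0.501  -0.1363  0.0113]
{'t': 0.9, 'q': array([-1.02289147e+00,  3.58555294e-01,  1.19240911e-02, -4.93587245e-05,
       -1.22410218e+00, -2.88103498e-01]), 'qd': array([-8.28754359e-04,  8.31363562e-04, -1.20525737e-03, -1.19291417e-04,
       -6.09022543e-05, -2.70109286e-04]), 'joint_efforts': array([ 8.07477081e-04, -5.82356286e+01,  2.93298662e+01,  7.00224012e+00,
        1.24812292e-02, -2.69958502e-05]), 'eef_pos': array([ 0.1733974 , -0.65232789,  0.22659178]), 'ee_rot': array([3.14153026e+00, 4.71614815e-05, 1.83058092e+00]), 'force': array([-0.10313336,  0.10209279,  0.25983869]), 'moment': array([0.06578023, 0.00032778, 0.00445072]), 'width': 0.08793752189587074}
```

View pics/a.png

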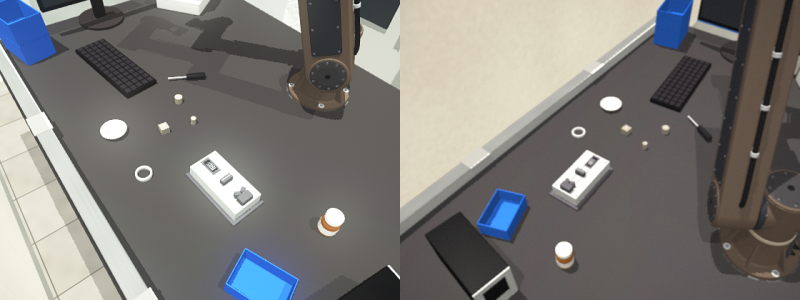

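```bash
python3 -m inch '1 3 4 1 0 0 8; 1 7 8.5 1 0 0 17; 1 11 13 1 0 0 26; 1 15 18 1 0 0 35; 1 19 23 1 0 0 45; 1 23 28 1 0 0 55; 1 27 32 1 0 0 65; 1 30 36 1 0 0 72; 1 30.5 37.5 1 0 0 75; 1 30.5 37.5 1 0 0 75; 1 30.5 37.5 1 0 0 75'
python3 - <<'E'
from h import *
F={c:grab_frame(c) for c in("wrist","scene","side")}
for n in("mount","small_mount","square_mount"):
  for c in F:
    for l in pinpoint(c,n)[:2]: print(n,c,round(l["p"],2),np.round(l["location"]),onz(F[c],l["location"],0).round(4))
    for l in regions_of(c,n)[:2]:
        b=l["bbox"]; print("   reg",round(l["p"],2),np.round(b), onz(F[c],[(b[0]+b[2])/2,(b[1]+b[3])/2],.0125).round(4))
cv2.imwrite("pics/b.png",F["wrist"]["pixels"][:,:,::-1]); s=telemetry.get_state();print(s["force"])
E
```

```text
t: 2.28
eef_pos: [0.4779, -0.278, 0.2367]
ee_rot: [-3.141, 0.0, 3.138]
force: [-0.2, 0.1, -0.3]
width: 0.0875
mount wrist 0.97 [279. 174.] [ 0.4777 -0.2693  0.    ]
   reg 0.57 [263. 162. 288. 193.] [ 0.4815 -0.2682  0.0125]
mount scene 0.72 [247. 141.] [ 0.4855 -0.276   0.    ]
mount scene 0.6 [231. 186.] [ 0.606  -0.1633  0.    ]
mount side 0.44 [370. 182.] [ 0.4839 -0.272   0.    ]
   reg 0.63 [365. 174. 372. 189.] [ 0.4839 -0.2607  0.0125]
   reg 0.32 [241. 237. 258. 249.] [0.6135 0.1179 0.0125]
small_mount wrist 0.44 [260. 274.] [ 0.5017 -0.1425  0.    ]
   reg 0.69 [253. 268. 268. 279.] [ 0.5007 -0.1505  0.0125]
small_mount scene 0.6 [271. 170.] [ 0.496  -0.1496  0.    ]
   reg 0.6 [267. 163. 275. 177.] [ 0.5017 -0.1393  0.0125]
   reg 0.42 [140. 168. 178. 195.] [ 0.7458 -0.2678  0.0125]
small_mount side 0.38 [342. 206.] [ 0.4992 -0.1448  0.    ]
   reg 0.57 [337. 199. 348. 210.] [ 0.4954 -0.1384  0.0125]
square_mount scene 0.74 [228. 185.] [ 0.6121 -0.1682 -0.    ]
   reg 0.65 [221. 171. 237. 189.] [ 0.6062 -0.1714  0.0125]
square_mount side 0.49 [315. 183.] [ 0.6085 -0.1758  0.    ]
   reg 0.49 [310. 174. 322. 192.] [ 0.6001 -0.1682  0.0125]
[-0.58543526 -0.01901638  0.33963122]
```

View pics/b.png

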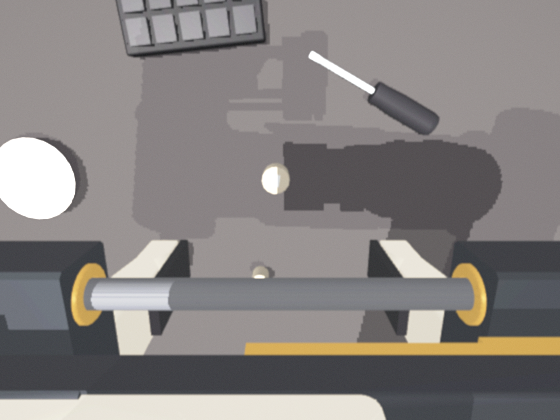

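```bash
python3 -m inch '1 0.2 0.6 -4 0 0 0; 1 0.2 0.9 -9 0 0 0; 1 0.2 0.9 -13 0 0 0;1 0.2 0.9 -13.5 0 0 0;1 0.2 0.9 -13.5 0 0 0'
python3 - <<'E'
from h import *
f=grab_frame("wrist")
for l in pinpoint("wrist","mount")[:2]: print(round(l["p"],2),np.round(l["location"]),onz(f,l["location"],0).round(4))
for l in regions_of("wrist","mount")[:2]:
        b=l["bbox"]; m=l["pixels"]; ys,xs=np.nonzero(m); print("   reg",round(l["p"],2),np.round(b), onz(f,[xs.mean(),ys.mean()],.016).round(4))
s=telemetry.get_state();print(s["eef_pos"],s["force"])
for z in(0,.025): print(proj(f,[*s["eef_pos"][:2],z]))
cv2.imwrite("pics/c.png",f["pixels"][:,:,::-1])
E
```

```text
t: 3.95
eef_pos: [0.4811, -0.2686, 0.1025]
ee_rot: [-3.141, 0.001, 3.14]
force: [1.0, 0.2, 0.7]
width: 0.0874
0.67 [278. 199.] [ 0.4823 -0.2693  0.    ]
0.6 [423.  74.] [ 0.3807 -0.3595  0.    ]
   reg 0.7 [258. 181. 300. 230.] [ 0.4816 -0.268   0.016 ]
[ 0.4816338  -0.268639    0.10342082] [-0.48670554  0.50856154 -0.30827164]
[np.float64(278.57624058684047), np.float64(199.47280760934143)]
[np.float64(278.59876020780797), np.float64(209.32318639322443)]
```

View pics/c.png

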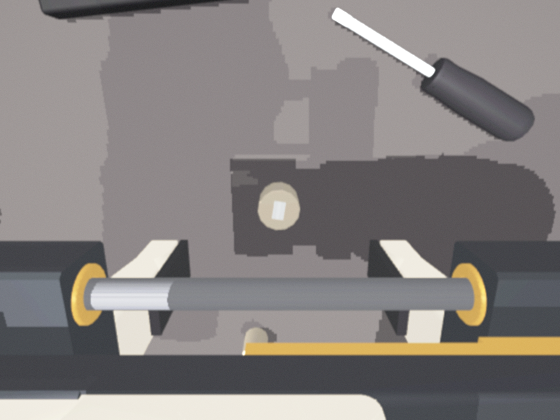

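```bash
python3 -m inch '1 0 0 -4 0 0 0; 1 0 0 -7 0 0 0; 1 0 0 -9 0 0 0; 1 0 0 -9.9 0 0 0; 1 0 0 -9.9 0 0 0; 1 0 0 -9.9 0 0 0;0.2 0 0 -9.9 0 0 0;0.2 0 0 -9.9 0 0 0;0.2 0 0 -9.9 0 0 0;0.2 0 0 -9.9 0 0 0;0.2 0 0 -9.9 0 0 0;0.2 0 0 -9.9 0 0 0' 15; python3 -m inch '0.2 0 0 0 0 0 0;0.2 0 0 0 0 0 0'
```

```text
t: 5.6
eef_pos: [0.4816, -0.2687, 0.0044]
ee_rot: [-3.141, 0.003, 3.14]
force: [0.1, -0.8, -0.6]
width: 0.0332
t: 5.85
eef_pos: [0.4816, -0.2686, 0.0044]
ee_rot: [-3.141, 0.003, 3.14]
force: [0.7, 0.3, -0.3]
width: 0.0296
```

```bash
python3 -m inch '0.2 0 0 5 0 0 0; 0.2 0 0 11 0 0 0; 0.2 1 5 17 0 0 0; 0.2 2.5 11 21 0 0 0; 0.2 4 17 24 0 0 0; 0.2 5.5 23 24 0 0 0; 0.2 7 29 24 0 0 0;0.2 8.5 35 24 0 0 0;0.2 9.5 41 24 0 0 0;0.2 10.5 46 24 0 0 0;0.2 10.8 49 24 0 0 0;0.2 10.8 49 24 0 0 0'
python3 - <<'E'
from h import *
F={c:grab_frame(c) for c in("wrist","scene","side")}
for n in("vice","jaw","seat","v_jaw","wheel_place","slot_end"):
  for c in F:
    for l in pinpoint(c,n)[:1]: print(n,c,round(l["p"],2),np.round(l["location"]),onz(F[c],l["location"],0 if n=="vice" else .05).round(4))
cv2.imwrite("pics/d.png",F["wrist"]["pixels"][:,:,::-1]); s=telemetry.get_state();print(s["eef_pos"],s["width"])
E
```

```text
t: 7.35
eef_pos: [0.5894, 0.2243, 0.2432]
ee_rot: [-3.14, 0.002, -3.14]
force: [-0.6, -1.1, -0.5]
width: 0.0298
vice wrist 0.7 [280.  78.] [0.589  0.1285 0.    ]
vice scene 0.72 [312. 264.] [0.5877 0.1304 0.    ]
vice side 0.69 [256. 257.] [0.5803 0.1367 0.    ]
jaw wrist 0.72 [280.  92.] [0.5887 0.1436 0.05  ]
jaw side 0.57 [247. 246.] [0.5916 0.1539 0.05  ]
seat wrist 0.67 [281. 123.] [0.588  0.1724 0.05  ]
seat scene 0.64 [307. 242.] [0.5858 0.1058 0.05  ]
seat side 0.93 [243. 258.] [0.5779 0.1866 0.05  ]
v_jaw wrist 0.82 [283. 145.] [0.5858 0.1942 0.05  ]
v_jaw scene 0.85 [333. 272.] [0.5891 0.1915 0.05  ]
v_jaw side 0.55 [235. 261.] [0.586  0.2057 0.05  ]
wheel_place wrist 0.81 [278.   6.] [0.5914 0.0698 0.05  ]
wheel_place scene 0.85 [294. 232.] [0.5915 0.0681 0.05  ]
wheel_place side 0.82 [268. 231.] [0.5801 0.084  0.05  ]
slot_end wrist 0.55 [280.  43.] [0.5892 0.1002 0.05  ]
slot_end scene 0.56 [304. 239.] [0.5868 0.0943 0.05  ]
slot_end side 0.73 [263. 236.] [0.5817 0.1032 0.05  ]
[0.58958403 0.22140044 0.24438299] 0.02947963288316626
```

View pics/d.png

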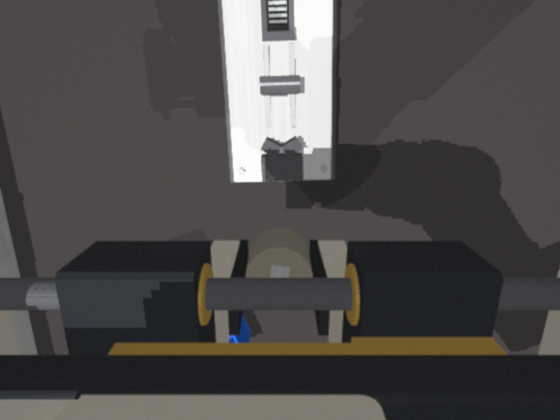

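```bash
python3 -m inch '0.2 -0.1 -1 -4 0 0 2.4;0.2 -0.1 -2 -8 0 0 2.4;0.2 -0.1 -2 -9.5 0 0 2.4;0.2 -0.1 -2 -9.5 0 0 2.4;0.2 -0.1 -2 -9.5 0 0 2.4'
python3 - <<'E'
from h import *
f=grab_frame("wrist")
for n in("jaw","seat","v_jaw","wheel_place","slot_end","mount"):
    for l in pinpoint("wrist",n)[:2]: print(n,round(l["p"],2),np.round(l["location"],1),onz(f,l["location"],.05).round(4),onz(f,l["location"],.07).round(4))
cv2.imwrite("pics/e.png",f["pixels"][:,:,::-1]); s=telemetry.get_state();print(s["eef_pos"],s["ee_rot"])
print({k:np.round(f[k],4).tolist() for k in("R","t","fx","fy","cx","cy")})
E
```

```text
t: 9.02
eef_pos: [0.5896, 0.2023, 0.151]
ee_rot: [3.142, 0.005, -3.101]
force: [-0.3, -0.3, -0.2]
width: 0.0296
jaw 0.81 [283.2 123.5] [0.5897 0.1448 0.05  ] [0.59   0.1435 0.07  ]
jaw 0.44 [281.6 162.3] [0.5896 0.1731 0.05  ] [0.5899 0.1695 0.07  ]
seat 0.74 [284.7 163.5] [0.5873 0.1739 0.05  ] [0.5877 0.1703 0.07  ]
v_jaw 0.97 [284.8 189.2] [0.5863 0.1936 0.05  ] [0.5868 0.1885 0.07  ]
v_jaw 0.32 [282.2 163.4] [0.5892 0.1739 0.05  ] [0.5894 0.1703 0.07  ]
wheel_place 0.73 [283.5   6.2] [0.593 0.069 0.05 ] [0.5929 0.0735 0.07  ]
slot_end 0.61 [283.  55.] [0.5919 0.099  0.05  ] [0.592  0.1011 0.07  ]
mount 0.55 [279.2 254.2] [0.5883 0.2475 0.05  ] [0.5886 0.2382 0.07  ]
[0.58873656 0.20161308 0.14988056] [-3.14127314  0.00353343 -3.10120422]
{'R': [[-0.9991, -0.0414, -0.0046], [-0.041, 0.9594, 0.2791], [-0.0072, 0.2791, -0.9602]], 't': [0.5989, -0.1839, 0.2656], 'fx': 352.2114, 'fy': 352.2114, 'cx': 278.3685, 'cy': 200.1351}
```

View pics/e.png

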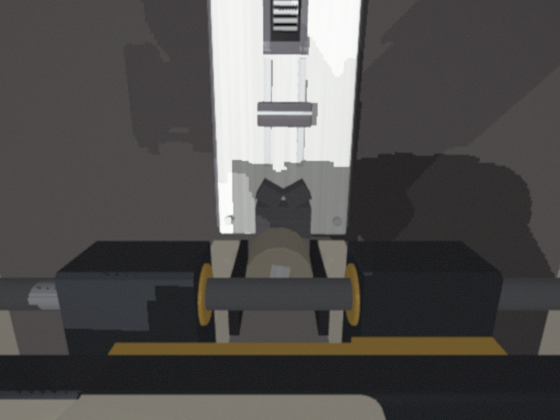

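```bash
python3 -m inch '0.2 -0.1 -2 0 0 0 0.5;0.2 -0.1 -3.5 0 0 0 0.5;0.2 -0.1 -3.5 -1 0 0 0.5;0.2 -0.1 -3.5 -4 0 0 0.5;0.2 -0.1 -3.5 -6 0 0 0.5;0.2 -0.1 -3.5 -7.5 0 0 0.5;0.2 -0.1 -3.5 -8.2 0 0 0.5;0.2 -0.1 -3.5 -8.2 0 0 0.5;0.2 -0.1 -3.5 -8.2 0 0 0.5'
python3 - <<'E'
from h import *
f=grab_frame("wrist")
cv2.imwrite("pics/f.png",f["pixels"][:,:,::-1]); s=telemetry.get_state();print(s["eef_pos"],s["ee_rot"],s["force"])
for n in("wheel_place","slot_end","seat","v_jaw","jaw"):
    for l in pinpoint("wrist",n)[:1]: print(n,round(l["p"],2),np.round(l["location"],1),onz(f,l["location"],.05).round(4),onz(f,l["location"],.07).round(4))
E
```

```text
t: 10.5
eef_pos: [0.5882, 0.1669, 0.0686]
ee_rot: [3.141, 0.005, -3.092]
force: [-0.4, 0.7, -1.0]
width: 0.0294
[0.58821252 0.16688494 0.06866152] [ 3.14137041  0.00473845 -3.09232928] [-0.73239238  0.11223095  0.34726111]
wheel_place 0.62 [282.8  44.3] [0.5919 0.0679 0.05  ] [0.5919 0.0706 0.07  ]
slot_end 0.89 [282.5 111.6] [0.5904 0.0981 0.05  ] [0.5906 0.0974 0.07  ]
jaw 0.93 [281.7 206.4] [0.5883 0.1464 0.05  ] [0.5887 0.1402 0.07  ]
```

View pics/f.png

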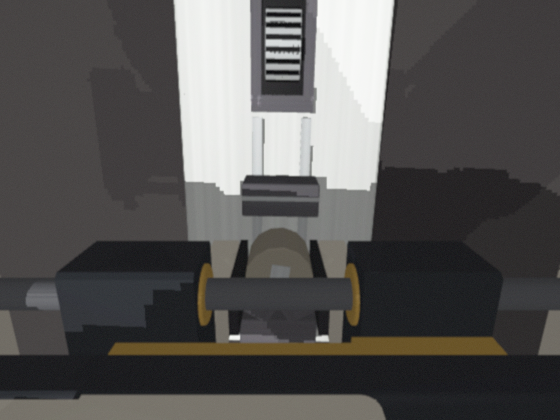

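```bash
python3 -m inch '0.2 0 0 -0.6 0 0 0;0.2 0 0 -1.0 0 0 0;0.2 0 0 -1.2 0 0 0;0.2 0 0 -1.3 0 0 0;0.2 0 0 -1.3 0 0 0'; python3 -m inch '0.2 0 0 -0.05 0 0 0;0.2 0 0 -0.10 0 0 0;0.2 0 0 -0.12 0 0 0;0.2 0 0 -0.12 0 0 0'
```

```text
t: 11.42
eef_pos: [0.5879, 0.1667, 0.0552]
ee_rot: [-3.142, 0.004, -3.092]
force: [-0.4, 0.1, 0.2]
width: 0.0298
t: 11.92
eef_pos: [0.588, 0.1668, 0.0544]
ee_rot: [3.142, 0.004, -3.092]
force: [-1.5, 0.5, 4.1]
width: 0.0296
```

Bed contact (4 N). Open, wait, then rise and inspect from above.

```bash
python3 -m inch '0.36 0 0 0.03 0 0 0;0.5 0 0 0.03 0 0 0;0.6 0 0 0.03 0 0 0;0.6 0 0 0.03 0 0 0;0.6 0 0 0.03 0 0 0;0.6 0 0 2 0 0 0;0.6 0 0 6 0 0 0;0.6 0 3 10 0 0 0;0.6 0 4 10 0 0 0;0.6 0 4 10 0 0 0;0.6 0 4 10 0 0 0'
python3 - <<'E'
from h import *
f=grab_frame("wrist")
cv2.imwrite("pics/g.png",f["pixels"][:,:,::-1]); s=telemetry.get_state();print(s["eef_pos"],s["ee_rot"],s["force"])
for n in("mount","wheel_place","slot_end","seat","v_jaw","jaw"):
    for l in pinpoint("wrist",n)[:1]: print(n,round(l["p"],2),np.round(l["location"],1),onz(f,l["location"],.05).round(4),onz(f,l["location"],.07).round(4))
l=regions_of("wrist","mount")[0];print(l["bbox"])
E
```

```text
t: 13.3
eef_pos: [0.5872, 0.206, 0.1531]
ee_rot: [-3.141, 0.002, -3.092]
force: [0.2, 0.2, 0.2]
width: 0.0525
[0.58734193 0.20589299 0.15316057] [-3.14043425e+00  2.40825519e-03 -3.09271345e+00] [ 0.17919794  0.51808164 -0.03781922]
mount 0.8 [280.3 146.9] [0.5887 0.1656 0.05  ] [0.5889 0.163  0.07  ]
slot_end 0.7 [282.5  48.3] [0.5906 0.0981 0.05  ] [0.5907 0.1006 0.07  ]
seat 0.83 [279.2 161.1] [0.589  0.1762 0.05  ] [0.5892 0.1728 0.07  ]
v_jaw 0.88 [277.3 183.2] [0.5896 0.1933 0.05  ] [0.5897 0.1885 0.07  ]
jaw 0.84 [278.9 116.9] [0.5908 0.144  0.05  ] [0.5909 0.1431 0.07  ]
[258.8, 129.8, 304.2, 175.9]
```

View pics/g.png

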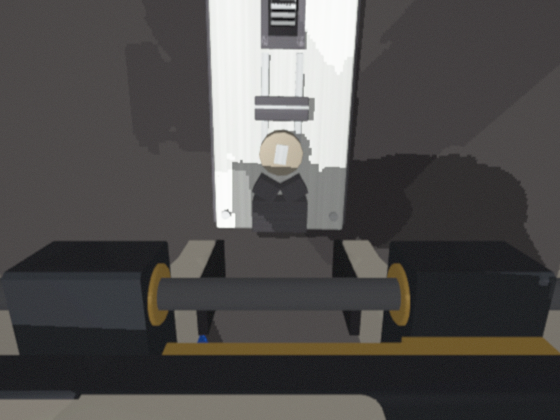

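```bash
python3 -m inch '0 0.1 -4 0 0 0 0;0 0.3 -9 0 0 0 0;0 0.5 -13 0 0 0 0;0 0.5 -14.4 0 0 0 0;0 0.5 -14.4 -3 0 0 0;0 0.5 -14.4 -6 0 0 0;0 0.5 -14.4 -7.5 0 0 0;0 0.5 -14.4 -7.8 0 0 0;0 0.5 -14.4 -7.8 0 0 0;0 0.5 -14.4 -7.8 0 0 0'
python3 - <<'E'
from h import *
s=telemetry.get_state();print(s["eef_pos"],s["force"],s["width"])
F={c:grab_frame(c) for c in("scene","side")}
o=[]
for c in F:
    f=F[c];u,v=map(int,proj(f,[.59,.11,.06]));o.append(cv2.resize(f["pixels"][v-50:v+50,u-60:u+60,::-1],(400,333),interpolation=cv2.INTER_CUBIC))
cv2.imwrite("pics/i.png",np.hstack(o))
E
```

```text
t: 14.95
eef_pos: [0.5937, 0.0629, 0.0773]
ee_rot: [3.141, 0.006, -3.092]
force: [-0.3, -0.2, 0.8]
width: 0.0007
[0.59367038 0.06288199 0.07727905] [-0.28379879 -0.15033733  0.84200289] 0.000673020537157458
```

View pics/i.png

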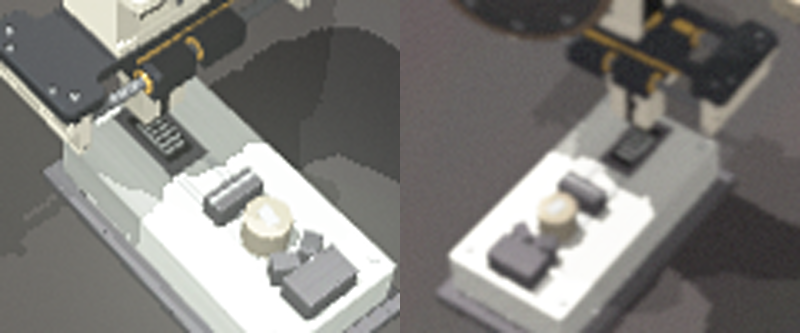

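```bash
python3 -m inch '0 -0.1 0 -0.7 0 0 0;0 -0.1 0 -1.2 0 0 0;0 -0.1 0 -1.5 0 0 0;0 -0.1 0 -1.6 0 0 0;0 -0.1 0 -1.65 0 0 0;0 -0.1 0 -1.7 0 0 0;0 -0.1 0 -1.75 0 0 0;0 -0.1 0 -1.8 0 0 0'; for i in 1; do python3 -c "from h import *;s=telemetry.get_state();print(s['eef_pos'],s['force'])"; done
```

```text
t: 16.05
eef_pos: [0.5925, 0.0628, 0.0591]
ee_rot: [3.141, 0.006, -3.092]
force: [-0.1, 0.0, -0.2]
width: 0.0006
[0.59250009 0.0627603  0.05911928] [-0.13166116  0.00239826 -0.20864302]
```

```bash
python3 -m inch '0 0 0 -0.05 0 0 0;0 0 0 -0.1 0 0 0;0 0 0 -0.13 0 0 0;0 0 0 -0.16 0 0 0;0 0 0 -0.19 0 0 0'
```

```text
t: 16.68
eef_pos: [0.5925, 0.0628, 0.0572]
ee_rot: [3.141, 0.006, -3.092]
force: [-0.3, 0.4, -0.1]
width: 0.0007
```

```bash
python3 -m inch '0 0 0 -0.03 0 0 0;0 0 0 -0.06 0 0 0;0 0 0 -0.09 0 0 0;0 0 0 -0.12 0 0 0'
```

```text
t: 17.18
eef_pos: [0.5926, 0.0628, 0.0563]
ee_rot: [3.141, 0.006, -3.092]
force: [-1.2, 0.3, 4.3]
width: 0.0007
```

```bash
python3 -m inch '0 0 0 -0.03 0 0 0;0 0 0 -0.05 0 0 0;0 0 0 -0.05 0 0 0;0 -0.01 0.2 -0.05 0 0 0;0 -0.02 0.4 -0.05 0 0 0'
```

```text
t: 17.8
eef_pos: [0.5925, 0.0664, 0.0563]
ee_rot: [-3.141, 0.006, -3.092]
force: [-1.1, -2.2, 5.3]
width: 0.0005
```

```bash
python3 -m inch '0 -0.01 0.2 -0.06 0 0 0;0 -0.02 0.4 -0.065 0 0 0;0 -0.03 0.6 -0.065 0 0 0;0 -0.04 0.8 -0.065 0 0 0;0 -0.05 1.0 -0.065 0 0 0'
```

```text
t: 18.42
eef_pos: [0.5922, 0.076, 0.0562]
ee_rot: [-3.141, 0.006, -3.092]
force: [-1.5, -1.7, 6.5]
width: 0.0005
```

```bash
python3 -m inch '0 0 0 0.4 0 0 0;0 0.04 -0.8 0.4 0 0 0;0 0.07 -1.5 0.3 0 0 0;0 0.07 -1.5 0.1 0 0 0;0 0.07 -1.5 0.05 0 0 0;0 0.07 -1.5 0.02 0 0 0;0 0.07 -1.5 -0.01 0 0 0;0 0.07 -1.5 -0.04 0 0 0;0 0.07 -1.5 -0.065 0 0 0'; python3 -m inch '0 -0.01 0.2 -0.06 0 0 0;0 -0.02 0.45 -0.065 0 0 0;0 -0.03 0.7 -0.065 0 0 0;0 -0.05 0.95 -0.065 0 0 0;0 -0.06 1.2 -0.065 0 0 0;0 -0.08 1.45 -0.065 0 0 0;0 -0.09 1.65 -0.065 0 0 0'
python3 - <<'E'
from h import *
F={c:grab_frame(c) for c in("scene","side","wrist")}
for n in("jaw","mount"):
  for c in F:
    for l in pinpoint(c,n)[:1]: print(n,c,round(l["p"],2),onz(F[c],l["location"],.05).round(4))
E
```

```text
t: 19.55
eef_pos: [0.5929, 0.0609, 0.0562]
ee_rot: [-3.141, 0.007, -3.092]
force: [-2.4, -2.9, 9.1]
width: 0.0004
t: 20.42
eef_pos: [0.5922, 0.0775, 0.0562]
ee_rot: [-3.14, 0.007, -3.091]
force: [-2.0, -2.5, 4.8]
width: 0.0
jaw scene 0.74 [0.5958 0.1562 0.05  ]
jaw side 0.53 [0.5855 0.165  0.05  ]
mount scene 0.76 [0.5851 0.1685 0.05  ]
mount side 0.54 [0.5876 0.1724 0.05  ]
mount wrist 0.35 [0.5915 0.0687 0.05  ]
```

```bash
for i in 1; do python3 -m inch '0 0 0 0.4 0 0 0;0 0.04 -0.8 0.4 0 0 0;0 0.08 -1.65 0.3 0 0 0;0 0.08 -1.65 0.1 0 0 0;0 0.08 -1.65 0.05 0 0 0;0 0.08 -1.65 0.02 0 0 0;0 0.08 -1.65 -0.01 0 0 0;0 0.08 -1.65 -0.04 0 0 0;0 0.08 -1.65 -0.06 0 0 0'; python3 -m inch '0 -0.01 0.2 -0.065 0 0 0;0 -0.02 0.45 -0.07 0 0 0;0 -0.03 0.7 -0.07 0 0 0;0 -0.05 0.95 -0.07 0 0 0;0 -0.06 1.2 -0.07 0 0 0;0 -0.08 1.45 -0.07 0 0 0;0 -0.09 1.65 -0.07 0 0 0'; done
python3 -m inch '0 0 0 0.4 0 0 0;0 0.04 -0.8 0.4 0 0 0;0 0.08 -1.65 0.3 0 0 0;0 0.08 -1.65 0.1 0 0 0;0 0.08 -1.65 0.05 0 0 0;0 0.08 -1.65 0.02 0 0 0;0 0.08 -1.65 -0.01 0 0 0;0 0.08 -1.65 -0.04 0 0 0;0 0.08 -1.65 -0.06 0 0 0'; python3 -m inch '0 -0.01 0.2 -0.065 0 0 0;0 -0.02 0.45 -0.07 0 0 0;0 -0.03 0.7 -0.07 0 0 0;0 -0.05 0.95 -0.07 0 0 0;0 -0.06 1.2 -0.07 0 0 0;0 -0.08 1.45 -0.07 0 0 0;0 -0.09 1.65 -0.07 0 0 0'
```

```text
t: 22.0
eef_pos: [0.5931, 0.061, 0.0562]
ee_rot: [-3.14, 0.008, -3.091]
force: [-2.5, -2.6, 7.8]
width: 0.0006
t: 22.88
eef_pos: [0.5925, 0.0776, 0.0562]
ee_rot: [-3.14, 0.008, -3.09]
force: [-1.8, -2.7, 6.1]
width: 0.0003
t: 24.0
eef_pos: [0.5933, 0.0611, 0.0562]
ee_rot: [-3.14, 0.009, -3.09]
force: [-2.7, -3.2, 8.1]
width: 0.0003
t: 24.88
eef_pos: [0.5928, 0.0773, 0.0562]
ee_rot: [-3.14, 0.01, -3.09]
force: [0.8, -3.8, 5.1]
width: 0.0005
```

```bash
python3 -m inch '0 0 0 0.4 0 0 0;0 0 -0.8 0.4 0 0 0;0 0 -1.65 0.3 0 0 0;0 0 -1.65 0.1 0 0 0;0 0 -1.65 0.05 0 0 0;0 0 -1.65 0.02 0 0 0;0 0 -1.65 -0.01 0 0 0;0 0 -1.65 -0.04 0 0 0;0 0 -1.65 -0.06 0 0 0'; python3 -m inch '0 -0.01 0.1 -0.075 0 0 0;0 -0.02 0.2 -0.085 0 0 0;0 -0.03 0.4 -0.085 0 0 0;0 -0.04 0.6 -0.085 0 0 0'; python3 -m inch '0 -0.01 0.2 -0.075 0 0 0;0 -0.02 0.4 -0.085 0 0 0;0 -0.03 0.6 -0.085 0 0 0;0 -0.04 0.8 -0.085 0 0 0'
python3 - <<'E'
from h import *
F={c:grab_frame(c) for c in("scene","side","wrist")}
for n in("jaw","mount"):
  for c in F:
    for l in pinpoint(c,n)[:1]: print(n,c,round(l["p"],2),onz(F[c],l["location"],.05).round(4))
o=[]
for c in("scene","side"):
    f=F[c];u,v=map(int,proj(f,[.59,.15,.06]));o.append(cv2.resize(f["pixels"][v-40:v+40,u-48:u+48,::-1],(400,333),interpolation=cv2.INTER_CUBIC))
cv2.imwrite("pics/j.png",np.hstack(o))
E
```

```text
t: 26.0
eef_pos: [0.5929, 0.0607, 0.0562]
ee_rot: [-3.139, 0.01, -3.089]
force: [-2.8, -2.4, 8.7]
width: 0.0004
t: 26.5
eef_pos: [0.5931, 0.0661, 0.0562]
ee_rot: [-3.138, 0.011, -3.089]
force: [0.3, -5.8, 6.8]
width: 0.0007
t: 27.0
eef_pos: [0.5934, 0.0738, 0.0562]
ee_rot: [-3.138, 0.012, -3.088]
force: [0.4, -5.1, 6.2]
width: 0.0001
jaw scene 0.61 [0.5889 0.1568 0.05  ]
jaw side 0.46 [0.5843 0.1749 0.05  ]
mount scene 0.67 [0.586  0.1705 0.05  ]
mount side 0.57 [0.5845 0.1743 0.05  ]
```

View pics/j.png

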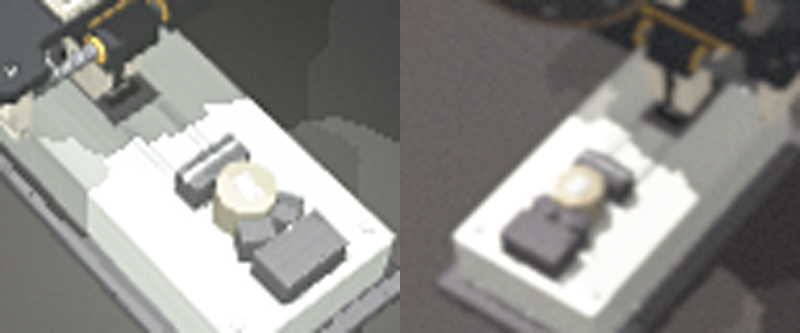

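```bash
python3 -m inch '0 0 0 0.4 0 0 0;0 0 -0.6 0.4 0 0 0;0 0 -1.25 0.3 0 0 0;0 0 -1.25 0.1 0 0 0;0 0 -1.25 0.05 0 0 0;0 0 -1.25 0.02 0 0 0;0 0 -1.25 -0.01 0 0 0;0 0 -1.25 -0.04 0 0 0;0 0 -1.25 -0.07 0 0 0'; python3 -m inch '0 -0.02 0.1 -0.085 0 0 0;0 -0.04 0.2 -0.10 0 0 0;0 -0.06 0.4 -0.11 0 0 0;0 -0.07 0.6 -0.11 0 0 0'; python3 -m inch '0 -0.01 0.2 -0.10 0 0 0;0 -0.02 0.4 -0.12 0 0 0;0 -0.03 0.6 -0.12 0 0 0;0 -0.04 0.8 -0.12 0 0 0'
```

```text
t: 28.58
eef_pos: [0.5934, 0.0613, 0.0562]
ee_rot: [-3.138, 0.012, -3.088]
force: [-3.6, -2.4, 9.7]
width: 0.0003
t: 29.08
eef_pos: [0.5934, 0.0665, 0.0562]
ee_rot: [-3.137, 0.014, -3.087]
force: [0.8, -5.6, 7.8]
width: 0.0006
t: 29.58
eef_pos: [0.594, 0.0739, 0.0562]
ee_rot: [-3.136, 0.016, -3.087]
force: [-0.2, -6.4, 6.8]
width: 0.0004
```

```bash
python3 -m inch '0 0 0 1 0 0 0;0 0 0 5 0 0 0;0 0 4 9.7 0 0 0;0 -0.3 9 9.7 0 0 0;0 -0.6 13 9.7 0 0 0;0 -0.6 13 9.7 0 0 0;0 -0.6 13 9.7 0 0 0'
python3 - <<'E'
from h import *
f=grab_frame("wrist")
cv2.imwrite("pics/k.png",cv2.resize(f["pixels"][80:240,180:390,::-1],None,fx=3,fy=3,interpolation=cv2.INTER_CUBIC))
for n in("mount","slot_end","seat","v_jaw","jaw"):
    for l in pinpoint("wrist",n)[:1]: print(n,round(l["p"],2),np.round(l["location"],1),onz(f,l["location"],.05).round(4),onz(f,l["location"],.07).round(4))
l=regions_of("wrist","mount");b=l[0]["bbox"] if l else 0;print(b)
for z in(.07,.075): print([onz(f,[280,r],z)[1].round(4) for r in(110,120,130,140,150,160,170,180)])
s=telemetry.get_state();print(s["eef_pos"],s["force"])
E
```

```text
t: 30.45
eef_pos: [0.5877, 0.2041, 0.1533]
ee_rot: [-3.136, 0.015, -3.086]
force: [-0.8, -1.0, -0.3]
width: 0.0004
mount 0.76 [282.1 162.9] [0.5888 0.1752 0.05  ] [0.5889 0.1718 0.07  ]
slot_end 0.88 [285.   52.6] [0.5913 0.0984 0.05  ] [0.5912 0.1008 0.07  ]
v_jaw 0.8 [279.5 186. ] [0.5897 0.1931 0.05  ] [0.5898 0.1883 0.07  ]
jaw 0.96 [282.2 145.5] [0.5895 0.1622 0.05  ] [0.5895 0.1598 0.07  ]
[259.5, 146.9, 306.6, 191.9]
[np.float64(0.1364), np.float64(0.1429), np.float64(0.1494), np.float64(0.1561), np.float64(0.1629), np.float64(0.1698), np.float64(0.1768), np.float64(0.1839)]
[np.float64(0.1362), np.float64(0.1426), np.float64(0.149), np.float64(0.1556), np.float64(0.1622), np.float64(0.169), np.float64(0.1758), np.float64(0.1828)]
[0.58806511 0.20321271 0.15323716] [-0.53605894 -0.4572642   0.38345039]
```

View pics/k.png

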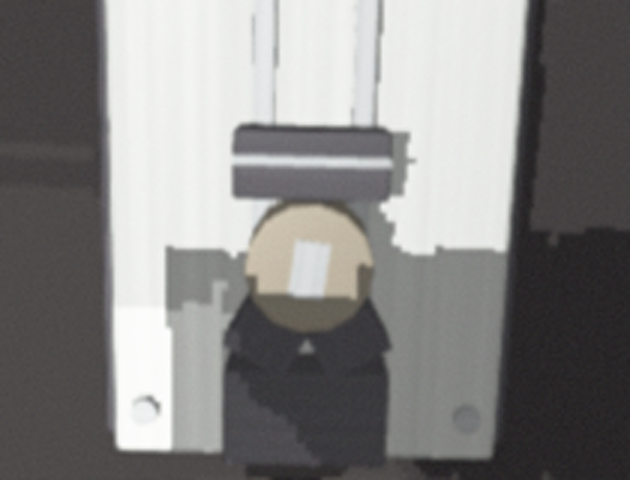

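```bash
python3 -m inch '0 0.2 -4 0 0 0 0;0 0.3 -9 0 0 0 0;0 0.4 -13 0 0 0 0;0 0.45 -14.1 -3 0 0 0;0 0.45 -14.1 -6 0 0 0;0 0.45 -14.1 -8.5 0 0 0;0 0.45 -14.1 -9.2 0 0 0;0 0.45 -14.1 -9.4 0 0 0;0 0.45 -14.1 -9.5 0 0 0;0 0.45 -14.1 -9.5 0 0 0'; python3 -m inch '0 0 0 -0.03 0 0 0;0 0 0 -0.06 0 0 0;0 0 0 -0.09 0 0 0;0 0 0 -0.12 0 0 0;0 0 0 -0.15 0 0 0;0 0 0 -0.18 0 0 0'
```

```text
t: 32.05
eef_pos: [0.593, 0.0625, 0.0591]
ee_rot: [-3.136, 0.017, -3.088]
force: [1.2, 0.1, -0.9]
width: 0.0005
t: 32.8
eef_pos: [0.593, 0.0624, 0.0572]
ee_rot: [-3.136, 0.017, -3.088]
force: [0.6, -0.6, -0.4]
width: 0.0005
```

```bash
python3 -m inch '0 0 0 -0.04 0 0 0;0 0 0 -0.08 0 0 0;0 0 0 -0.11 0 0 0;0 0 0 -0.14 0 0 0;0 0 0 -0.16 0 0 0;0 0 0 -0.18 0 0 0'; python3 -m inch '0 0 0.02 -0.06 0 0 0;0 0 0.05 -0.09 0 0 0;0 0 0.1 -0.09 0 0 0;0 0 0.15 -0.09 0 0 0'; python3 -m inch '0 -0.01 0.15 -0.09 0 0 0;0 -0.02 0.3 -0.10 0 0 0;0 -0.03 0.45 -0.10 0 0 0;0 -0.03 0.6 -0.10 0 0 0'
```

```text
t: 33.55
eef_pos: [0.5931, 0.0624, 0.0562]
ee_rot: [-3.136, 0.017, -3.087]
force: [-3.9, 0.5, 9.0]
width: 0.0005
t: 34.05
eef_pos: [0.5931, 0.0631, 0.0562]
ee_rot: [-3.135, 0.017, -3.087]
force: [-2.6, -5.0, 8.5]
width: 0.0003
t: 34.55
eef_pos: [0.5933, 0.068, 0.0562]
ee_rot: [-3.134, 0.018, -3.087]
force: [-0.8, -5.3, 8.1]
width: 0.0004
```

```bash
python3 -m inch '0 0 0 0.5 0 0 0;0 0 0 4 0 0 0;0 0 4 9.7 0 0 0;0 -0.3 9 9.7 0 0 0;0 -0.6 13.6 9.7 0 0 0;0 -0.6 13.6 9.7 0 0 0;0 -0.6 13.6 9.7 0 0 0;0 -0.6 13.6 9.7 0 0 0'
python3 - <<'E'
from h import *
f=grab_frame("wrist")
cv2.imwrite("pics/l.png",cv2.resize(f["pixels"][80:240,180:390,::-1],None,fx=3,fy=3,interpolation=cv2.INTER_CUBIC))
for n in("mount","v_jaw","jaw","seat"):
    for l in pinpoint("wrist",n)[:1]: print(n,round(l["p"],2),onz(f,l["location"],.05).round(4))
print(telemetry.get_state()["force"])
E
```

```text
t: 35.55
eef_pos: [0.5872, 0.2031, 0.1531]
ee_rot: [-3.134, 0.018, -3.088]
force: [0.4, -0.1, -0.2]
width: 0.0003
mount 0.79 [0.5891 0.1758 0.05  ]
v_jaw 0.96 [0.5886 0.1934 0.05  ]
jaw 0.75 [0.5879 0.1599 0.05  ]
[ 0.54059037  0.47139669 -0.05286726]
```

View pics/l.png

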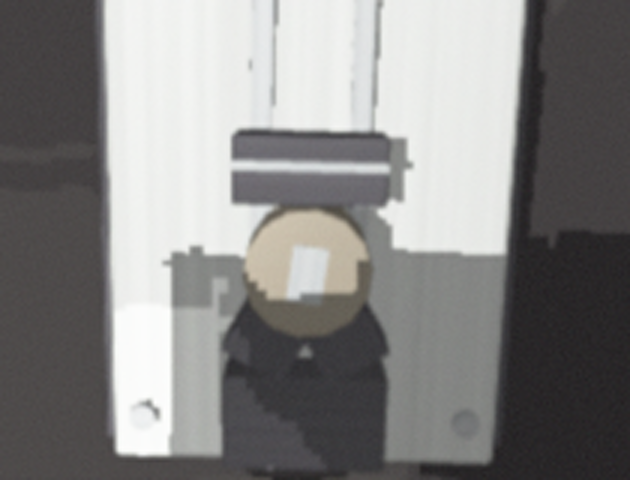

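The jaw, mount and V sit as they did in the previous view. The mount is 17.6 mm from the V's bottom (17 nominal) and the jaw face is 15.9 mm behind its centre (15 nominal).

```bash
python3 -c "from station import arm;print(arm.job_done())"
```

```text
the job is handed in; nothing more can be done
None
```

I stood the larger round mount, inlay up, on the vice bed about 8 mm short of the seat and let go. I then rolled the thumbwheel closed with short fingertip drags, pressing about 5–10 N by the readings at the end of each move. The job is handed in at about 35.6 s of the 72 s allowed.

**Position:** in the last wrist picture the mount is upright in the V with the jaw against it. Its centre is 17.6 mm from the V's bottom (17 mm when home) and the jaw face is 15.9 mm from its centre (15 mm when clamped), within the roughly 2 mm camera accuracy.

**Grip:** I have no direct reading of the jaw force. In the last drags the pull rose from about 2 N to 5–6 N. In the final one the wheel held back at once and the fingertip then slipped, which is what a tight clamp should do.

**Robot:** it has let go, with its tool about 8 cm above the mount and the force reading back to sensor noise. I saw no contact with the other things, but I did not measure their positions again at the end.

**Disagreements:** the scene and side cameras gave positions up to about 2 cm apart, so I relied on the wrist camera. In the last wrist picture the network did not find the seat, so the distances above are taken from the V's bottom instead.

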